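# Point out the marked latch and log it

### The job

One of the three latches on the shelf has a yellow paint daub: point it out to the inspection camera by holding the fingertips centred two or three centimetres above the daub, without touching the latch, for at least three seconds. Then press the red button on the yellow box all the way down to log it, let it spring back and leave everything clear. Do not touch the shelf or anything on it, and do not bring the fingertips down close over either of the two unmarked latches.

Things in the scene. Friction and masses are not known exactly. Their poses are not given: they have to be found in the camera images.
- paint_daub (a point): Centre of the top of the yellow paint daub (a flat round spot 24 mm across) on the marked latch. It lies 20 mm above the latch's underside, 22 mm from the latch's centre towards -x of the latch. Beside it the latch's dark claw disc rises 4.5 mm higher than the daub: nothing on the latch is higher.
- latch_marked: The marked car door latch, loose on the shelf: grey zinc base plate 90 x 60 mm, 3 mm thick, with a housing on it and a dark claw disc; 24.5 mm high over all, 0.2 to 0.4 kg. A flat dark lever, 10 mm wide, sticks out of its +y side to 47 mm from the centre. Origin: centre of the underside; x along the 90 mm side, z up.
- latch_plain_a: An unmarked latch of the same shape and size, loose on the shelf, not to be touched. Origin: centre of the underside; z up.
- latch_plain_b: The other unmarked latch, same shape and size, loose on the shelf, not to be touched. Origin: centre of the underside; z up.
- grommet_plug: Black rubber grommet plug, a disc 34 mm across and 12 mm high, loose on the shelf, not to be touched. Origin: centre of the underside.
- lock_knob: Chromed door lock knob standing on its flared head, 24 mm across at the foot and 34 mm tall, loose on the shelf, not to be touched; it tips easily. Origin: centre of the underside.
- shelf: Fixed perforated steel shelf, 320 mm (its x) by 540 mm (its y); its top is 60 mm above the work surface, with a 6 mm lip on three edges. At its +y edge a galvanized chute, 223 mm wide with 40 mm sides, rises away from the shelf at 27 degrees. Origin: centre of the shelf at the level of the work surface; z up.
- call_button_top (a point): Centre of the top of the red push button, 36 mm across, on a fixed yellow box 90 x 80 mm and 60 mm high beside the shelf on the robot's right. It is pressed straight down.
- call_button (a joint): Travel of the red button in m: 0 up, 0.006 fully down. A spring brings it back; fully down takes 5 N.
Not all that is in view belongs to the job. Of the things that look like the part that bears call_button_top, the smallest one is meant.

How it is judged:
On the way, in this order (a step that is already met when the one before it is completed fails the run):
1. the fingertips dwell just above the yellow daub for 2.5 s: grasp point within 22 mm of it sideways and 15 to 70 mm above it (horizontal distance between the grasp point and paint_daub below 0.022 m and z of the grasp point in the frame of paint_daub between 0.015 and 0.07 m), for 2.5 s.
2. the red button is pressed at least 4.5 mm down (value of joint call_button above 0.0045 m), for 0.05 s.
At the end, for the whole second after the job is handed in: After the dwell above the daub and then the press, the button is up again (within 1 mm), all five loose parts lie within 4 mm of where they were, and the lock knob still stands (value of joint call_button below 0.001 m and distance of each of latch_marked, latch_plain_a, latch_plain_b, grommet_plug, lock_knob from where it was at the start of the episode below 0.004 m and angle between lock_knob's own z axis and vertical below 0.2 rad); the robot touches nothing.
It fails at once if a latch, the plug or the knob is touched (contact force between any of the fingers, the arm and latch_marked above 0.3 N or contact force between any of the fingers, the arm and latch_plain_a above 0.3 N or contact force between any of the fingers, the arm and latch_plain_b above 0.3 N or contact force between any of the fingers, the arm and grommet_plug above 0.3 N or contact force between any of the fingers, the arm and lock_knob above 0.3 N).
It fails at once if something on the shelf is moved, lifted or carried (distance of any of latch_marked, latch_plain_a, latch_plain_b, grommet_plug, lock_knob from where it was at the start of the episode above 0.006 m).
It fails at once if the fingertips are brought down close over an unmarked latch (grasp point within 30 mm of its centre sideways and less than 75 mm above its underside) ((horizontal distance between the grasp point and latch_plain_a below 0.03 m and z of the grasp point in the frame of latch_plain_a below 0.075 m) or (horizontal distance between the grasp point and latch_plain_b below 0.03 m and z of the grasp point in the frame of latch_plain_b below 0.075 m)).
It fails at once if the shelf is struck by the fingers (contact force between the fingers and shelf above 1 N).
It also fails if it takes over 45 s, if anything falls off the work surface, if the arm or the gripper's body presses on something with over 40 N, if the wrist force passes 120 N, or if a joint passes its speed limit or range.

### The arm

A 6-joint arm with a two-finger parallel gripper is mounted at the origin on the work surface. World frame = base frame: x ahead of the robot, y to its left, z up, the work surface at z = 0. Lengths are in m, angles in rad, forces in N, time in s.
With the tool pointing down it reaches from about 0.35 to 0.85 m from the base axis. Payload 8.1 kg.
Tool frame: the origin (TCP) lies midway between the tips of the shut fingers; the grasp point (between the pads) lies 19 mm behind it; z points along the fingers, y is the direction in which the jaws open and shut (so a half turn about z gives the same grasp; the last joint's range is limited). The gripper opens to 93 mm and grips with 3 to 60 N. Pads are 15 mm wide; open, the fingers measure 128 mm over their backs; the gripper's body (75 mm by 188 mm) begins 65 mm behind the grasp point.
Start: joints at [1.258, 0.13, 1.488, -0, 1.523, -0.085], TCP at [0.135, 0.585, 0.219] pointing down, gripper open.
Joint ranges: [-2.96, 2.96], [-0.89, 2.26], [0.02, 2.5], [-1.34, 4.48], [0, 2.73], [-2.66, 2.66]. Speed limits (rad/s): [2.39, 2.39, 2.79, 3.14, 3.14, 3.14].

### API

Orientations are given as a rotation vector (axis times angle).
In Python, from plant import robot gives the robot as it stands. The module is installed in compiled form; this text tells all that it offers.
- The arm moves only by the shell command python3 -m pendant 'ROWS' [FORCE]. ROWS is JSON, a list of rows, each an object with "translation": the shift along the tool's x, y, z in mm, a list of three; "twist": the turn, a rotation vector about the tool's x, y, z in rad, a list of three; "grip": the opening, from -1 (shut) to 1 (fully open). A call has exactly 10 rows; each row shifts and turns the pose as measured when the row begins, along the tool's axes as they then stand; what a row does not reach is not made up. A row lasts 1/10 s, in which the tool goes at most 50 mm and 8.59 degrees, less where a joint would pass 70% of its speed; a pose out of reach is approached as far as the arm can. A call is refused whole if a number of a shift passes 50 or a number of a turn 0.15, either way. A call with a gripper value outside its range is refused whole. The fingers move at their own pace and stop on an object; FORCE is the grip in N (left out, the last holds). Time passes only in rows, so rows that do not move let the fingers close, or fill a call up. It gives the time, the measured TCP pose, the force and the opening at its end, in the units of the state.
- robot.read_state(): the state, without advancing time (a new reading comes with each control period).
- robot.read_camera(name): name is "scene" or "top" or "wrist"; returns (picture, depth): 384x512x3 uint8, red, green, blue; 384x512 float32, m along the optical axis (not along the pixel's ray), 0 where there is no reading.
- robot.camera_info(name): a dict with "vertical_fov" (degrees; the focal length in pixels is half the picture's height over the tangent of half this angle, whatever the lens; pixels are square), "cx", "cy" (the principal point, pixels), "cam_to_world" (4x4, takes a point from camera to world coordinates). Camera axes: x right, y up, looking along -z (the intrinsics and any distortion apply to the point x, -y, -z); pixel columns grow to the right and rows downward; lengths in m; the calibration is good to about 2 mm. A picture is of the moment at which its call begins: read the wrist's pose just before it. camera_info takes no time and is no camera call; for the wrist camera it gives the pose at the moment of the call.
- robot.close_job(): hands the job in, once; it reports no verdict.
The state is a dict: "t": time; "q": joint angles; "dq": joint speeds; "joint_torque": joint torques, N m; "tool_pos": TCP position; "orientation": TCP orientation; "force": force on the tool from outside, world axes, zero at the start; "wrist_torque": the same for the moment, N m; "opening": finger opening in m.
Only numpy, scipy, OpenCV 4.12 (cv2) and the standard library are available. Lean on these libraries where they do the work, as an engineer would, in place of code of your own. Each camera call takes 0.05 s, during which the arm holds its last target. There are 200 camera calls.

## Working session

There is one attempt and no reset: what is moved stays moved. The work goes in short steps, Python scripts to look and compute and a shell command to move; the robot and the scene stay as the last step left them, time stands still between calls to the robot, and variables do not carry over. Pictures are saved under pics/ and viewed, about 8 in all and at most 12, crops included, and the job is handed in when it is done.

```bash
mkdir -p pics
cat > h.py <<'E'
import numpy as np,cv2
from plant import robot
def snap(n,f):
    i=robot.camera_info(n); p,d=robot.read_camera(n)
    cv2.imwrite(f'pics/{f}.png',p[:,:,::-1]); np.savez(f'pics/{f}.npz',p=p,d=d,M=i['cam_to_world'],f=192/np.tan(np.radians(i['vertical_fov'])/2),c=[i['cx'],i['cy']])
    return i
def load(f): return np.load(f'pics/{f}.npz')
def pt(z,u,v,d=None):
    d=z['d'][int(round(v)),int(round(u))] if d is None else d
    return (z['M']@[(u-z['c'][0])/z['f']*d,-(v-z['c'][1])/z['f']*d,-d,1])[:3]
def plane(z,u,v,h):
    o=z['M'][:3,3]; r=pt(z,u,v,1.)-o
    return o+r*(h-o[2])/r[2]
E
python3 - <<'E'
from h import *
for n in('scene','top'):
    i=snap(n,n+'0'); print({k:v for k,v in i.items() if k!='cam_to_world'},i['cam_to_world'][:3,3])
print(robot.read_state())
a=cv2.imread('pics/scene0.png');b=cv2.imread('pics/top0.png')
cv2.imwrite('pics/both.png',np.vstack([cv2.resize(a,(400,300)),cv2.resize(b,(400,300))]))
E
```

```text
{'vertical_fov': 49.487380735384264, 'cx': 258.07439973589817, 'cy': 194.1222994474911} [ 0.95813017 -0.74081805  0.70096994]
{'vertical_fov': 56.35078455104071, 'cx': 251.5266035314535, 'cy': 193.3145543144849} [ 0.35390252 -0.1479093   0.95416059]
{'t': 0.1, 'q': array([ 1.25758889e+00,  1.31073945e-01,  1.48917506e+00, -1.25234128e-05,
        1.52302395e+00, -8.54124711e-02]), 'dq': array([-0.00033574, -0.00155754, -0.00245676, -0.00166876,  0.00102105,
       -0.00144112]), 'joint_torque': array([ 8.44089900e-04, -5.61343002e+01, -4.93097556e+01,  7.69812148e-02,
        2.92279950e-02, -7.86392008e-06]), 'tool_pos': array([0.13532585, 0.58400121, 0.21769678]), 'orientation': array([-3.57008865e-01, -3.12091800e+00,  2.59078922e-03]), 'force': array([ 0.05027734,  0.0976948 , -1.30383586]), 'wrist_torque': array([0.01166727, 0.00542636, 0.00472075]), 'opening': 0.09316274962381249}
```

View pics/top0.png

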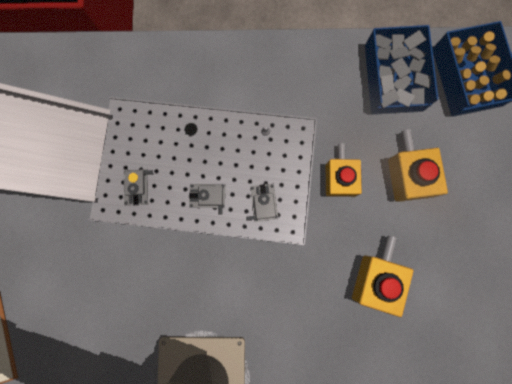

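View pics/scene0.png

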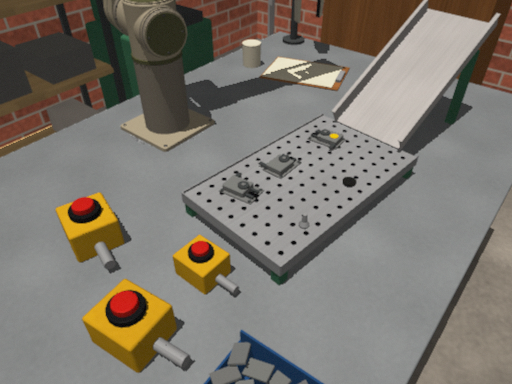

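The top view shows the yellow daub at about (133,177) on the left latch, with unmarked latches at (207,195) and (265,202). The plug is at (191,129) and the knob at (266,131). There are three button boxes: (345,177), (422,172) and (385,287). The one at (345,177) is the smallest and sits beside the shelf. Next I'll measure and take an enlarged crop.

Run:
```python
from h import *
for n in('top0','scene0'):
    z=load(n); hsv=cv2.cvtColor(z['p'],cv2.COLOR_RGB2HSV)
    for nm,lo,hi in(('yel',(20,150,120),(32,255,255)),('red',(0,180,120),(6,255,255)),('ora',(15,150,100),(32,255,255))):
        m=cv2.inRange(hsv,lo,hi); k,l,s,c=cv2.connectedComponentsWithStats(m)
        for i in range(1,k):
            if s[i,4]>25:
                ds=z['d'][l==i]; u,v=c[i]
                print(n,nm,s[i],c[i].round(1),'d',np.median(ds).round(4),'pt',pt(z,u,v,np.median(ds)).round(4),[plane(z,u,v,h).round(4)[:2] for h in ((.08,) if s[i,4]<400 else (.07,))])
z=load('top0')
for nm,u,v in(('base a',207,195),('b',265,202),('plug',191,129),('knob',266,131),('shelf',160,150),('box',333,190),('btn',345,175)): print(nm,pt(z,u,v).round(4))
p=z['p'][:,:,::-1]
cv2.imwrite('pics/crop.png',np.hstack([cv2.resize(p[90:240,90:240],(500,500),interpolation=2)[:, :330],cv2.resize(p[90:240,300:450],(470,500),interpolation=2)]))
```

```text
top0 yel [330 161  30  33 284] [342.1 184. ] d 0.8977 pt [ 0.4922 -0.3534  0.0616] [array([ 0.4894, -0.3492])]
top0 yel [129 173   9   9  63] [132.8 177.1] d 0.8926 pt [0.5081 0.1688 0.0814] [array([0.5083, 0.1693])]
top0 yel [362 259  50  55 976] [384.2 284.1] d 0.8477 pt [ 0.2498 -0.4409  0.0787] [array([ 0.2488, -0.4438])]
top0 red [  0   0  83   7 271] [44.9  4.5] d 1.3196 pt [ 1.2117  0.6422 -0.2471] [array([0.9782, 0.4271])]
top0 red [419 161  19  18 233] [428.8 169.2] d 0.8502 pt [ 0.5198 -0.5483  0.1084] [array([ 0.5254, -0.5618])]
top0 red [341 168  14  14 151] [347.  174.6] d 0.8788 pt [ 0.5121 -0.3613  0.0831] [array([ 0.5127, -0.362 ])]
top0 red [381 278  20  21 317] [390.7 288. ] d 0.8179 pt [ 0.2447 -0.4454  0.1079] [array([ 0.2411, -0.4552])]
top0 ora [484  32  10  10  73] [488.3  36.4] d 0.9249 pt [ 0.8742 -0.7378  0.0744] [array([ 0.8709, -0.734 ])]
top0 ora [468  37   9   9  52] [471.7  40.7] d 0.9379 pt [ 0.8703 -0.7024  0.0616] [array([ 0.8597, -0.691 ])]
top0 ora [452  38   8   8  44] [455.3  41.2] d 0.9326 pt [ 0.8662 -0.6567  0.0675] [array([ 0.859 , -0.6496])]
[... 2328 characters left out ...]
] [array([ 0.4915, -0.5393])]
scene0 ora [330 134   8   5  30] [333.6 135.6] d 1.1583 pt [0.5086 0.1673 0.08  ] [array([0.5086, 0.1673])]
scene0 ora [  56  193   66   69 2022] [ 89.6 228.9] d 0.8957 pt [ 0.2799 -0.4655  0.0659] [array([ 0.2843, -0.4673])]
scene0 ora [ 173  235   56   59 1300] [197.4 263.7] d 0.8403 pt [ 0.5205 -0.3828  0.0521] [array([ 0.5326, -0.3927])]
scene0 ora [  82  279   90   93 3010] [123.7 324.2] d 0.7106 pt [ 0.531  -0.568   0.0729] [array([ 0.529 , -0.5672])]
base a [ 0.4624 -0.0178  0.0841]
b [ 0.4448 -0.1599  0.0842]
plug [0.6337 0.0278 0.072 ]
knob [ 0.6251 -0.1633  0.0787]
shelf [0.5813 0.1079 0.064 ]
box [ 0.4773 -0.3307  0.0596]
btn [ 0.5113 -0.3565  0.0821]
```

View pics/crop.png

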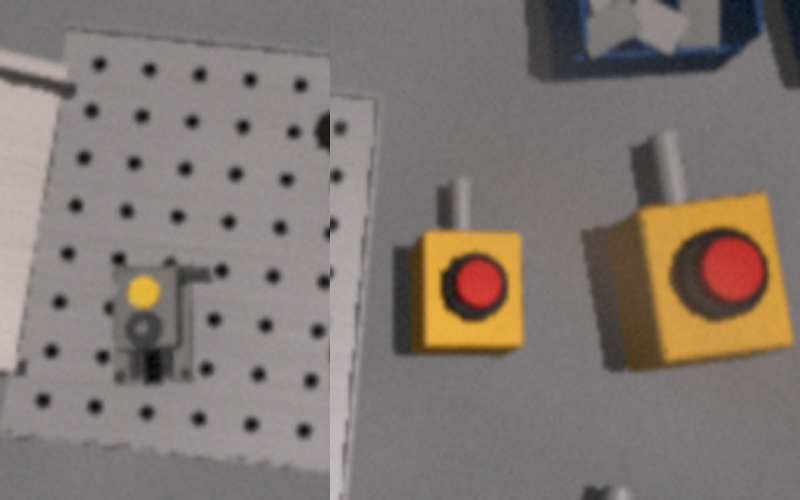

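The crop confirms both targets: the daub is the flat yellow spot on the left latch, at (0.508, 0.168, 0.081). The meant box is the 80 × 90 mm one beside the shelf, with its button top at (0.513, -0.362, 0.083). I'll move toward the daub while rising and closing the gripper.

```bash
python3 -m pendant '[{"translation":[0,0,-30],"twist":[0,0,0],"grip":-1},{"translation":[-20,-14,-20],"twist":[0,0,0],"grip":-1},{"translation":[-33,-23,-8],"twist":[0,0,0],"grip":-1},{"translation":[-33,-23,-4],"twist":[0,0,0],"grip":-1},{"translation":[-33,-23,0],"twist":[0,0,0],"grip":-1},{"translation":[-33,-23,0],"twist":[0,0,0],"grip":-1},{"translation":[-33,-23,0],"twist":[0,0,0],"grip":-1},{"translation":[-33,-23,0],"twist":[0,0,0],"grip":-1},{"translation":[-33,-23,0],"twist":[0,0,0],"grip":-1},{"translation":[-33,-23,0],"twist":[0,0,0],"grip":-1}]' 10
cat > go.py <<'E'
import sys
from h import *
from scipy.spatial.transform import Rotation as R
s=robot.read_state(); r=R.from_rotvec(s['orientation'])
print(s['t'],s['tool_pos'].round(4),'z',r.as_matrix()[:,2].round(4),'q',s['q'].round(2),'F',s['force'].round(2),'op',round(s['opening'],4))
print('to go tool mm',(r.inv().apply(np.array(eval(sys.argv[1]))-s['tool_pos'])*1000).round(1))
E
python3 go.py '[.508,.168,.25]'
```

```text
t: 1.1
tool_pos: [0.3706, 0.319, 0.2774]
orientation: [-0.342, -3.119, 0.015]
force: [0.4, 0.5, -0.1]
opening: 0.0178
1.1 [0.3706 0.319  0.2774] z [-0.0045 -0.0093 -0.9999] q [ 0.61 -0.18  1.69 -0.01  1.64 -0.74] F [ 0.37  0.53 -0.06] op 0.0178
to go tool mm [-167.  -117.4   28.2]
```

```bash
python3 -m pendant '[{"translation":[-30,-21,0],"twist":[0,0,0],"grip":-1},{"translation":[-30,-21,0],"twist":[0,0,0],"grip":-1},{"translation":[-30,-21,0],"twist":[0,0,0],"grip":-1},{"translation":[-30,-21,5],"twist":[0,0,0],"grip":-1},{"translation":[-25,-18,8],"twist":[0,0,0],"grip":-1},{"translation":[-15,-11,10],"twist":[0,0,0],"grip":-1},{"translation":[-5,-3,5],"twist":[0,0,0],"grip":-1},{"translation":[0,0,0],"twist":[0,0,0],"grip":-1},{"translation":[0,0,0],"twist":[0,0,0],"grip":-1},{"translation":[0,0,0],"twist":[0,0,0],"grip":-1}]'
python3 - <<'E'
from h import *
snap('wrist','w1'); z=load('w1')
m=cv2.inRange(cv2.cvtColor(z['p'],cv2.COLOR_RGB2HSV),(20,150,120),(32,255,255))
k,l,s,c=cv2.connectedComponentsWithStats(m)
for i in range(1,k):
    if s[i,4]>30: print(s[i],c[i],plane(z,*c[i],.081).round(4),pt(z,*c[i],np.median(z['d'][l==i])).round(4))
E
python3 go.py '[.508,.168,.108]'
```

```text
t: 2.1
tool_pos: [0.5109, 0.1589, 0.2462]
orientation: [-0.351, -3.114, 0.018]
force: [0.4, -0.2, -0.2]
opening: 0.0002
[253 162  20  20 305] [262.72131148 171.14754098] [0.5062 0.1676 0.081 ] [0.5065 0.1675 0.0796]
2.15 [0.5109 0.1591 0.2464] z [-0.0092 -0.0106 -0.9999] q [ 0.21 -0.04  1.62 -0.01  1.58 -1.13] F [-0.45  0.42 -0.47] op 0.0004
to go tool mm [  3.9   9.8 138.3]
```

View pics/w1.png

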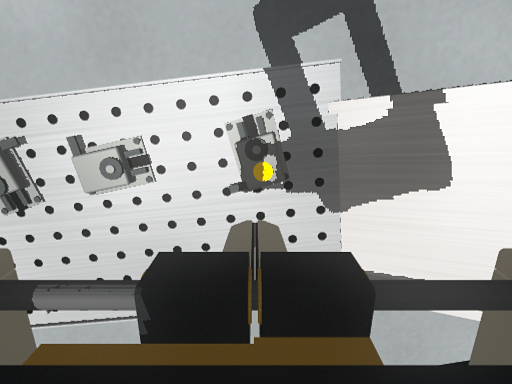

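The wrist view shows the daub at (263,171), partly in the arm's shadow. It gives (0.507, 0.168), which agrees with the other two views. Descending now.

```bash
python3 -m pendant '[{"translation":[2,5,15],"twist":[0,0,0],"grip":-1},{"translation":[2,4,25],"twist":[0,0,0],"grip":-1},{"translation":[1,1,25],"twist":[0,0,0],"grip":-1},{"translation":[0,0,20],"twist":[0,0,0],"grip":-1},{"translation":[0,0,15],"twist":[0,0,0],"grip":-1},{"translation":[0,0,10],"twist":[0,0,0],"grip":-1},{"translation":[0,0,5],"twist":[0,0,0],"grip":-1},{"translation":[0,0,0],"twist":[0,0,0],"grip":-1},{"translation":[0,0,0],"twist":[0,0,0],"grip":-1},{"translation":[0,0,0],"twist":[0,0,0],"grip":-1}]'
python3 go.py '[.507,.168,.108]'
```

```text
t: 3.15
tool_pos: [0.505, 0.1764, 0.1259]
orientation: [-0.339, -3.12, 0.013]
force: [-0.5, -0.3, 0.5]
opening: 0.0003
3.15 [0.505  0.1764 0.1259] z [-0.0045 -0.008  -1.    ] q [ 0.24  0.03  1.77 -0.01  1.35 -1.11] F [-0.53 -0.32  0.51] op 0.0003
to go tool mm [-3.8 -7.6 17.9]
```

```bash
python3 -m pendant '[{"translation":[-2,-4,6],"twist":[0,0,0],"grip":-1},{"translation":[-2,-3,5],"twist":[0,0,0],"grip":-1},{"translation":[0,0,4],"twist":[0,0,0],"grip":-1},{"translation":[0,0,2],"twist":[0,0,0],"grip":-1},{"translation":[0,0,0],"twist":[0,0,0],"grip":-1},{"translation":[0,0,0],"twist":[0,0,0],"grip":-1},{"translation":[0,0,0],"twist":[0,0,0],"grip":-1},{"translation":[0,0,0],"twist":[0,0,0],"grip":-1},{"translation":[0,0,0],"twist":[0,0,0],"grip":-1},{"translation":[0,0,0],"twist":[0,0,0],"grip":-1}]'
python3 go.py '[.507,.168,.108]'
python3 - <<'E'
from h import *
snap('scene','s2'); p=load('s2')['p'][:,:,::-1]
cv2.imwrite('pics/s2c.png',cv2.resize(p[60:210,240:440],(800,600),interpolation=2))
E
```

```text
t: 4.15
tool_pos: [0.5092, 0.1679, 0.1097]
orientation: [0.34, 3.123, -0.011]
force: [0.2, 0.1, 0.3]
opening: 0.0005
4.15 [0.5092 0.1679 0.1097] z [-7.0e-04 -7.2e-03 -1.0e+00] q [ 0.23  0.04  1.79 -0.01  1.32 -1.12] F [0.17 0.12 0.31] op 0.0005
to go tool mm [ 2.2 -0.3  1.7]
```

View pics/s2c.png

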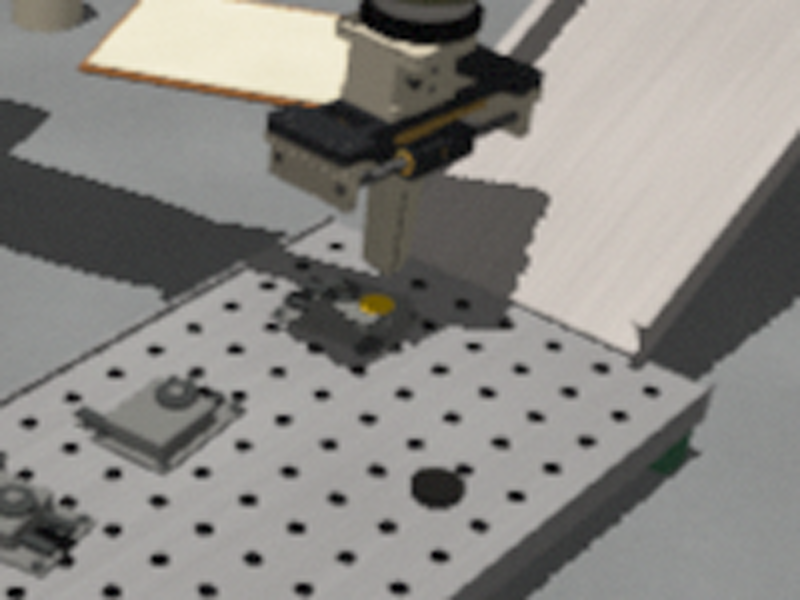

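The fingertips are centred above the daub at crop (378,303), about 28 mm up and clear of the latch. Holding there.

```bash
Z='x'; python3 -m pendant '[{"translation":[0,0,0],"twist":[0,0,0],"grip":-1},{"translation":[0,0,0],"twist":[0,0,0],"grip":-1},{"translation":[0,0,0],"twist":[0,0,0],"grip":-1},{"translation":[0,0,0],"twist":[0,0,0],"grip":-1},{"translation":[0,0,0],"twist":[0,0,0],"grip":-1},{"translation":[0,0,0],"twist":[0,0,0],"grip":-1},{"translation":[0,0,0],"twist":[0,0,0],"grip":-1},{"translation":[0,0,0],"twist":[0,0,0],"grip":-1},{"translation":[0,0,0],"twist":[0,0,0],"grip":-1},{"translation":[0,0,0],"twist":[0,0,0],"grip":-1}]'
python3 go.py '[.507,.168,.108]'
```

```text
t: 5.2
tool_pos: [0.5093, 0.1679, 0.1098]
orientation: [0.34, 3.123, -0.011]
force: [-0.4, -0.5, -0.9]
opening: 0.0004
5.2 [0.5093 0.1679 0.1098] z [-5.0e-04 -7.1e-03 -1.0e+00] q [ 0.23  0.04  1.79 -0.01  1.32 -1.12] F [-0.37 -0.46 -0.9 ] op 0.0004
to go tool mm [ 2.3 -0.4  1.8]
```

No drift, so I'll hold for 3 s more.

```bash
python3 -m pendant '[{"translation":[1,0,0],"twist":[0,0,0],"grip":-1},{"translation":[0,0,0],"twist":[0,0,0],"grip":-1},{"translation":[0,0,0],"twist":[0,0,0],"grip":-1},{"translation":[0,0,0],"twist":[0,0,0],"grip":-1},{"translation":[0,0,0],"twist":[0,0,0],"grip":-1},{"translation":[0,0,0],"twist":[0,0,0],"grip":-1},{"translation":[0,0,0],"twist":[0,0,0],"grip":-1},{"translation":[0,0,0],"twist":[0,0,0],"grip":-1},{"translation":[0,0,0],"twist":[0,0,0],"grip":-1},{"translation":[0,0,0],"twist":[0,0,0],"grip":-1}]'
python3 -m pendant '[{"translation":[0,0,0],"twist":[0,0,0],"grip":-1},{"translation":[0,0,0],"twist":[0,0,0],"grip":-1},{"translation":[0,0,0],"twist":[0,0,0],"grip":-1},{"translation":[0,0,0],"twist":[0,0,0],"grip":-1},{"translation":[0,0,0],"twist":[0,0,0],"grip":-1},{"translation":[0,0,0],"twist":[0,0,0],"grip":-1},{"translation":[0,0,0],"twist":[0,0,0],"grip":-1},{"translation":[0,0,0],"twist":[0,0,0],"grip":-1},{"translation":[0,0,0],"twist":[0,0,0],"grip":-1},{"translation":[0,0,0],"twist":[0,0,0],"grip":-1}]'
python3 -m pendant '[{"translation":[0,0,0],"twist":[0,0,0],"grip":-1},{"translation":[0,0,0],"twist":[0,0,0],"grip":-1},{"translation":[0,0,0],"twist":[0,0,0],"grip":-1},{"translation":[0,0,0],"twist":[0,0,0],"grip":-1},{"translation":[0,0,0],"twist":[0,0,0],"grip":-1},{"translation":[0,0,0],"twist":[0,0,0],"grip":-1},{"translation":[0,0,0],"twist":[0,0,0],"grip":-1},{"translation":[0,0,0],"twist":[0,0,0],"grip":-1},{"translation":[0,0,0],"twist":[0,0,0],"grip":-1},{"translation":[0,0,0],"twist":[0,0,0],"grip":-1}]'
python3 go.py '[.513,-.362,.25]'
```

```text
t: 6.2
tool_pos: [0.5082, 0.1682, 0.1098]
orientation: [0.34, 3.123, -0.011]
force: [-0.4, -0.6, 0.6]
opening: 0.0005
t: 7.2
tool_pos: [0.5082, 0.1681, 0.1098]
orientation: [0.34, 3.123, -0.011]
force: [0.2, -0.6, 0.3]
opening: 0.0004
t: 8.2
tool_pos: [0.5082, 0.1681, 0.1098]
orientation: [0.34, 3.123, -0.011]
force: [-0.2, 0.1, 0.7]
opening: 0.0008
8.2 [0.5082 0.1681 0.1098] z [-6.0e-04 -7.1e-03 -1.0e+00] q [ 0.23  0.04  1.79 -0.01  1.32 -1.12] F [-0.19  0.06  0.74] op 0.0008
to go tool mm [-118.9 -517.7 -136.4]
```

The hold lasted over 4 s. Next: rise, then travel to the button.

```bash
python3 -m pendant '[{"translation":[0,0,-20],"twist":[0,0,0],"grip":-1},{"translation":[0,0,-40],"twist":[0,0,0],"grip":-1},{"translation":[0,0,-40],"twist":[0,0,0],"grip":-1},{"translation":[0,0,-30],"twist":[0,0,0],"grip":-1},{"translation":[-5,-20,-5],"twist":[0,0,0],"grip":-1},{"translation":[-9,-40,0],"twist":[0,0,0],"grip":-1},{"translation":[-9,-40,0],"twist":[0,0,0],"grip":-1},{"translation":[-9,-40,0],"twist":[0,0,0],"grip":-1},{"translation":[-9,-40,0],"twist":[0,0,0],"grip":-1},{"translation":[-9,-40,0],"twist":[0,0,0],"grip":-1}]'
python3 go.py '[.513,-.362,.22]'
```

```text
t: 9.2
tool_pos: [0.5096, -0.0591, 0.2525]
orientation: [0.325, 3.123, -0.011]
force: [1.0, 0.2, -0.1]
opening: 0.0006
9.2 [ 0.5096 -0.0591  0.2525] z [ 8.0e-04 -7.1e-03 -1.0e+00] q [-0.21 -0.12  1.68 -0.01  1.58 -1.57] F [ 1.    0.17 -0.11] op 0.0006
to go tool mm [ -65.5 -295.5   34.6]
```

```bash
python3 -m pendant '[{"translation":[-9,-40,0],"twist":[0,0,0],"grip":-1},{"translation":[-9,-40,0],"twist":[0,0,0],"grip":-1},{"translation":[-9,-40,0],"twist":[0,0,0],"grip":-1},{"translation":[-9,-40,0],"twist":[0,0,0],"grip":-1},{"translation":[-9,-40,5],"twist":[0,0,0],"grip":-1},{"translation":[-9,-40,10],"twist":[0,0,0],"grip":-1},{"translation":[-6,-25,10],"twist":[0,0,0],"grip":-1},{"translation":[-3,-10,5],"twist":[0,0,0],"grip":-1},{"translation":[0,0,0],"twist":[0,0,0],"grip":-1},{"translation":[0,0,0],"twist":[0,0,0],"grip":-1}]'
python3 - <<'E'
from h import *
snap('wrist','w2'); z=load('w2')
m=cv2.inRange(cv2.cvtColor(z['p'],cv2.COLOR_RGB2HSV),(0,180,90),(6,255,255))
k,l,s,c=cv2.connectedComponentsWithStats(m)
for i in range(1,k):
    if s[i,4]>60: print(s[i],c[i],plane(z,*c[i],.083).round(4),pt(z,*c[i],np.median(z['d'][l==i])).round(4))
E
python3 go.py '[.513,-.362,.095]'
```

```text
t: 10.2
tool_pos: [0.5122, -0.3576, 0.2242]
orientation: [0.334, 3.12, -0.012]
force: [-0.3, 0.7, -0.1]
opening: 0.0003
[235 163  31  31 743] [250.27590848 178.53162853] [ 0.5094 -0.3632  0.083 ] [ 0.5098 -0.3633  0.0813]
[  65  201   47   43 1387] [ 86.52126893 222.90410959] [ 0.5217 -0.5634  0.083 ] [ 0.515  -0.5463  0.1065]
10.25 [ 0.5123 -0.3573  0.2244] z [ 0.003 -0.008 -1.   ] q [-0.69  0.19  1.42 -0.    1.53 -2.05] F [ 0.11 -0.23  0.  ] op 0.0006
to go tool mm [ -1.1  -3.5 129.4]
```

View pics/w2.png

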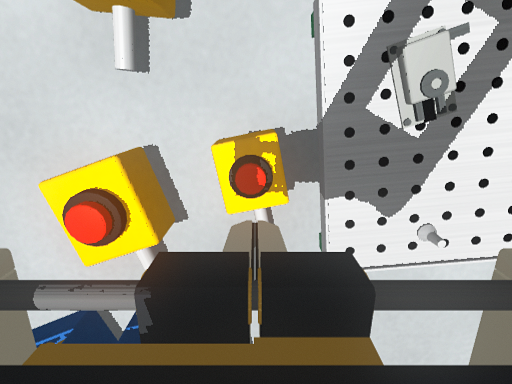

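The wrist view puts the small box's button at (250,178), which is (0.510, -0.363). The larger box at (87,223) stays clear. Descending to just above the button.

```bash
python3 -m pendant '[{"translation":[0,-3,15],"twist":[0,0,0],"grip":-1},{"translation":[0,0,25],"twist":[0,0,0],"grip":-1},{"translation":[0,0,25],"twist":[0,0,0],"grip":-1},{"translation":[0,0,20],"twist":[0,0,0],"grip":-1},{"translation":[0,0,15],"twist":[0,0,0],"grip":-1},{"translation":[0,0,10],"twist":[0,0,0],"grip":-1},{"translation":[0,0,3],"twist":[0,0,0],"grip":-1},{"translation":[0,0,0],"twist":[0,0,0],"grip":-1},{"translation":[0,0,0],"twist":[0,0,0],"grip":-1},{"translation":[0,0,0],"twist":[0,0,0],"grip":-1}]'
python3 go.py '[.511,-.3625,.085]'
```

```text
t: 11.25
tool_pos: [0.5165, -0.3553, 0.1096]
orientation: [0.317, 3.114, -0.017]
force: [0.8, 0.0, 0.6]
opening: 0.0004
11.25 [ 0.5165 -0.3553  0.1096] z [ 0.0099 -0.0121 -0.9999] q [-0.68  0.26  1.54 -0.    1.32 -2.05] F [0.76 0.03 0.57] op 0.0004
to go tool mm [ 4.3 -7.9 24.6]
```

```bash
python3 -m pendant '[{"translation":[2,-4,5],"twist":[0,0,0],"grip":-1},{"translation":[2,-3,5],"twist":[0,0,0],"grip":-1},{"translation":[0,-1,4],"twist":[0,0,0],"grip":-1},{"translation":[0,0,3],"twist":[0,0,0],"grip":-1},{"translation":[0,0,0],"twist":[0,0,0],"grip":-1},{"translation":[0,0,0],"twist":[0,0,0],"grip":-1},{"translation":[0,0,0],"twist":[0,0,0],"grip":-1},{"translation":[0,0,0],"twist":[0,0,0],"grip":-1},{"translation":[0,0,0],"twist":[0,0,0],"grip":-1},{"translation":[0,0,0],"twist":[0,0,0],"grip":-1}]'
python3 go.py '[.511,-.3625,.0745]'
```

```text
t: 12.25
tool_pos: [0.5117, -0.3646, 0.0934]
orientation: [0.317, 3.111, -0.02]
force: [-0.6, 0.9, -0.2]
opening: 0.0005
12.25 [ 0.5117 -0.3646  0.0934] z [ 0.0127 -0.0145 -0.9998] q [-0.7   0.28  1.56 -0.    1.29 -2.07] F [-0.6   0.92 -0.25] op 0.0005
to go tool mm [ 1.4  2.1 18.9]
```

Centred 10 mm above the button. I'll press to about z = 0.076 and read the force.

```bash
python3 -m pendant '[{"translation":[0,1,4],"twist":[0,0,0],"grip":-1},{"translation":[0,0,4],"twist":[0,0,0],"grip":-1},{"translation":[0,0,3],"twist":[0,0,0],"grip":-1},{"translation":[0,0,3],"twist":[0,0,0],"grip":-1},{"translation":[0,0,2],"twist":[0,0,0],"grip":-1},{"translation":[0,0,1],"twist":[0,0,0],"grip":-1},{"translation":[0,0,0],"twist":[0,0,0],"grip":-1},{"translation":[0,0,0],"twist":[0,0,0],"grip":-1},{"translation":[0,0,0],"twist":[0,0,0],"grip":-1},{"translation":[0,0,0],"twist":[0,0,0],"grip":-1}]'
python3 go.py '[.511,-.3625,.0745]'
```

```text
t: 13.25
tool_pos: [0.5125, -0.3639, 0.0773]
orientation: [0.317, 3.111, -0.021]
force: [-1.4, 2.0, 4.1]
opening: 0.0009
13.25 [ 0.5125 -0.3639  0.0773] z [ 0.0134 -0.0151 -0.9998] q [-0.7   0.29  1.57 -0.    1.26 -2.06] F [-1.41  2.03  4.08] op 0.0009
to go tool mm [1.8 1.1 2.8]
```

The force is 4 N, so the spring isn't bottomed yet. Pushing to the stop in small rows.

```bash
python3 -m pendant '[{"translation":[0,0,1],"twist":[0,0,0],"grip":-1},{"translation":[0,0,1],"twist":[0,0,0],"grip":-1},{"translation":[0,0,1],"twist":[0,0,0],"grip":-1},{"translation":[0,0,1],"twist":[0,0,0],"grip":-1},{"translation":[0,0,1],"twist":[0,0,0],"grip":-1},{"translation":[0,0,1],"twist":[0,0,0],"grip":-1},{"translation":[0,0,1],"twist":[0,0,0],"grip":-1},{"translation":[0,0,1],"twist":[0,0,0],"grip":-1},{"translation":[0,0,1],"twist":[0,0,0],"grip":-1},{"translation":[0,0,1],"twist":[0,0,0],"grip":-1}]'
python3 go.py '[.511,-.3625,.0745]'
```

```text
t: 14.25
tool_pos: [0.5126, -0.364, 0.0762]
orientation: [0.316, 3.111, -0.022]
force: [-5.1, 5.0, 12.4]
opening: 0.0004
14.25 [ 0.5126 -0.364   0.0762] z [ 0.0132 -0.0157 -0.9998] q [-0.7   0.29  1.57 -0.    1.26 -2.06] F [-5.06  4.99 12.43] op 0.0004
to go tool mm [1.9 1.2 1.7]
```

The tool stalled at z = 0.0762, about 6 mm below the button's top, with 12 N. The button is fully down. Retreating.

```bash
python3 -m pendant '[{"translation":[0,0,-10],"twist":[0,0,0],"grip":-1},{"translation":[0,0,-20],"twist":[0,0,0],"grip":-1},{"translation":[0,0,-30],"twist":[0,0,0],"grip":-1},{"translation":[0,0,-30],"twist":[0,0,0],"grip":-1},{"translation":[0,0,-30],"twist":[0,0,0],"grip":-1},{"translation":[0,0,-20],"twist":[0,0,0],"grip":-1},{"translation":[0,0,-10],"twist":[0,0,0],"grip":-1},{"translation":[0,0,0],"twist":[0,0,0],"grip":-1},{"translation":[0,0,0],"twist":[0,0,0],"grip":-1},{"translation":[0,0,0],"twist":[0,0,0],"grip":-1}]'
python3 - <<'E'
from h import *
snap('scene','s3');snap('top','t3')
a,b=load('s3'),load('scene0')
d=cv2.absdiff(a['p'],b['p']).max(2)
z=load('s3'); m=cv2.inRange(cv2.cvtColor(z['p'],cv2.COLOR_RGB2HSV),(0,180,60),(6,255,255))
for n in('s3','scene0'):
    z=load(n); print(n,[pt(z,u,v).round(4)[2] for u,v in((199,247),(195,246),(204,248))])
for nm,(u,v) in dict(marked=(333,136),a=(279,163),b=(240,187),plug=(349,182),knob=(304,221)).items():
    print(nm,d[v-12:v+12,u-18:u+18].mean().round(1),np.abs(a['d']-b['d'])[v-12:v+12,u-18:u+18].max().round(4))
E
python3 go.py '[.511,-.3625,.25]'
```

```text
t: 15.25
tool_pos: [0.5097, -0.361, 0.2268]
orientation: [0.317, 3.114, -0.019]
force: [-0.4, -0.3, -0.6]
opening: 0.0003
s3 [np.float64(0.0829), np.float64(0.0817), np.float64(0.0829)]
scene0 [np.float64(0.0836), np.float64(0.0815), np.float64(0.082)]
marked 10.6 1.175
a 11.7 1.1285
b 17.3 1.0491
plug 11.2 1.0626
knob 12.2 0.9528
15.35 [ 0.5095 -0.3608  0.2264] z [ 0.0095 -0.0124 -0.9999] q [-0.7   0.18  1.42 -0.    1.53 -2.06] F [ 0.41  0.47 -0.1 ] op 0.0005
to go tool mm [ -2.1  -1.6 -23.5]
```

View pics/s3.png

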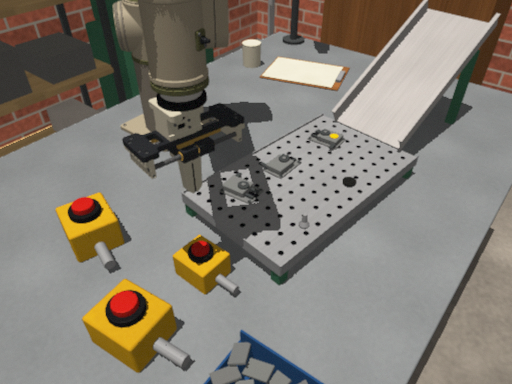

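The button at (200,248) is up again: its top reads 0.083 m, as at the start. The latches at (327,138), (280,163) and (240,187), the plug at (349,182) and the standing knob at (304,221) are all where they were. The arm is clear, so I'm handing in.

```bash
python3 -c "
from plant import robot
print(robot.close_job())"
```

```text
the job is handed in; nothing more can be done
None
```

I pointed out the daubed latch, pressed the red button on the smallest yellow box, and handed the job in at about 15 s of the 45 s limit. No verdict was reported.

- **Daub:** I held the shut fingertips about 28 mm above the daub at (0.508, 0.168) for just over 4 s. Measured sideways error was 1–2 mm, and nothing on the shelf was touched as far as I could see.
- **Button:** I pressed it until the tool stalled about 6 mm below its rest height, with 12 N upward force.
- **Last checks:** The button top reads 0.083 m again, as at the start. The wrist force is about zero with the tool 14 cm above the button. In the last picture all five loose parts look unmoved and the knob is standing.
- **Inconclusive check:** The automatic before/after image comparison did not settle whether the parts moved. Depth readings had gaps and the arm's shadow changed the picture, so "unmoved" rests on comparing the views by eye.

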